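Put stray heat sinks back in the rows of their own length

TASK

Three loose aluminium heat sinks of different lengths lie on the repair bench in front of three sloping stands, each stand with a sample of its own length in the upper slot. Put every loose heat sink in the empty lower slot of the stand that holds its own length, fins outwards, seated flat on the slot's floor between the two ribs and not sticking out at either end. Lower them in without dropping them, let go, and leave the jar, screwdriver, syringe and preheater alone.

Things in the scene. Friction and masses are not known exactly. Their poses are not given: they have to be found in the camera images.
- sink_short: The short loose heat sink: bare-aluminium finned bar 70 mm long, 36 mm wide, 36 mm high, 0.08 to 0.25 kg, lying base down, fins up, on the bench. The three differ only in length. Origin: centre of its underside; x along its length, y across its width (flat sides to grip, solid over the full height), z towards the fin tips.
- sink_medium: The medium loose heat sink: bare-aluminium finned bar 95 mm long, 36 mm wide, 36 mm high, 0.08 to 0.25 kg, lying base down, fins up, on the bench. The three differ only in length. Origin: centre of its underside; x along its length, y across its width (flat sides to grip, solid over the full height), z towards the fin tips.
- sink_long: The long loose heat sink: bare-aluminium finned bar 120 mm long, 36 mm wide, 36 mm high, 0.08 to 0.25 kg, lying base down, fins up, on the bench. The three differ only in length. Origin: centre of its underside; x along its length, y across its width (flat sides to grip, solid over the full height), z towards the fin tips.
- stand_short: The short stand, fixed, grey sheet metal, 86 mm wide. Its plate slopes at 30 degrees, rising away from the robot, with two slots across it, 80 mm apart: the upper holds a fixed sample bar (70 x 36 x 36 mm), the lower is empty. Axes: y along the slots, x level towards the high side, z up; the slope's outward normal is (-sin 30, 0, cos 30). Origin on the bench under slot_short.
- slot_short (a point): Centre of the floor of the empty lower slot of the short stand, 55 mm above the bench; axes as stand_short. Slot: open ends, 44 mm wide between two ribs, each 4 mm thick and standing 10 mm out from the plate. The plate's low front edge is 39 mm nearer the robot, 32 mm above the bench. A bar seated here leans 30 degrees, its origin within 4 mm of this point across the slot.
- stand_medium: The medium stand, fixed, grey sheet metal, 111 mm wide. Its plate slopes at 30 degrees, rising away from the robot, with two slots across it, 80 mm apart: the upper holds a fixed sample bar (95 x 36 x 36 mm), the lower is empty. Axes: y along the slots, x level towards the high side, z up; the slope's outward normal is (-sin 30, 0, cos 30). Origin on the bench under slot_medium.
- slot_medium (a point): Centre of the floor of the empty lower slot of the medium stand, 55 mm above the bench; axes as stand_medium. Slot: open ends, 44 mm wide between two ribs, each 4 mm thick and standing 10 mm out from the plate. The plate's low front edge is 39 mm nearer the robot, 32 mm above the bench. A bar seated here leans 30 degrees, its origin within 4 mm of this point across the slot.
- stand_long: The long stand, fixed, grey sheet metal, 136 mm wide. Its plate slopes at 30 degrees, rising away from the robot, with two slots across it, 80 mm apart: the upper holds a fixed sample bar (120 x 36 x 36 mm), the lower is empty. Axes: y along the slots, x level towards the high side, z up; the slope's outward normal is (-sin 30, 0, cos 30). Origin on the bench under slot_long.
- slot_long (a point): Centre of the floor of the empty lower slot of the long stand, 55 mm above the bench; axes as stand_long. Slot: open ends, 44 mm wide between two ribs, each 4 mm thick and standing 10 mm out from the plate. The plate's low front edge is 39 mm nearer the robot, 32 mm above the bench. A bar seated here leans 30 degrees, its origin within 4 mm of this point across the slot.
- jar: Bystander: white plastic jar with black cap, 56 mm diameter, 65 mm high, origin under its centre.
- screwdriver: Bystander: black-handled screwdriver, 180 mm long, lying along its x axis.
- syringe: Bystander: white flux syringe, about 150 mm long and 20 mm thick, lying along its x axis (nozzle to +x), origin on the bench under its barrel.
- preheater: Bystander, fixed: preheating plate 160 x 180 mm, 48 mm high, with a green circuit board on it; origin under its centre.
There are look-alikes about, which are no part of the job. What is shaped like the stand_short but purple or yellow is not meant.

How it is judged (in metres and radians):
At the end, for the whole second after the job is handed in: Each loose heat sink is at rest in the lower slot of the stand of its own length: underside centre within 6 mm of the slot point in x and z and 10 mm along the slot, leaning 30 degrees and parallel to the slot (both within 0.1 rad), fins outwards (x of sink_short in the frame of slot_short between -0.006 and 0.006 m and y of sink_short in the frame of slot_short between -0.01 and 0.01 m and z of sink_short in the frame of slot_short between -0.006 and 0.006 m and angle between sink_short's own z axis and vertical between 0.423599 and 0.623599 rad and angle between the x axis of sink_short and the y axis of slot_short, either way round below 0.1 rad and linear speed of each of sink_short, sink_medium, sink_long below 0.02 m/s and x of sink_medium in the frame of slot_medium between -0.006 and 0.006 m and y of sink_medium in the frame of slot_medium between -0.01 and 0.01 m and z of sink_medium in the frame of slot_medium between -0.006 and 0.006 m and angle between sink_medium's own z axis and vertical between 0.423599 and 0.623599 rad and angle between the x axis of sink_medium and the y axis of slot_medium, either way round below 0.1 rad and x of sink_long in the frame of slot_long between -0.006 and 0.006 m and y of sink_long in the frame of slot_long between -0.01 and 0.01 m and z of sink_long in the frame of slot_long between -0.006 and 0.006 m and angle between sink_long's own z axis and vertical between 0.423599 and 0.623599 rad and angle between the x axis of sink_long and the y axis of slot_long, either way round below 0.1 rad); the robot touches nothing.
It fails at once if a heat sink is dropped or knocked flying (faster than 0.5 m/s while the fingers do not touch it) ((contact force between sink_short and the fingers below 0.05 N and linear speed of sink_short above 0.5 m/s) or (contact force between sink_medium and the fingers below 0.05 N and linear speed of sink_medium above 0.5 m/s) or (contact force between sink_long and the fingers below 0.05 N and linear speed of sink_long above 0.5 m/s)).
It fails at once if the jar, screwdriver or syringe is moved by more than 20 mm (distance of any of jar, screwdriver, syringe from where it was at the start of the episode above 0.02 m).
It fails at once if the preheater is pushed with more than 5 N (contact force between preheater and anything else above 5 N).
It also fails if it takes over 64 s, if anything falls off the work surface, if the arm or the gripper's body presses on something with over 40 N, if the wrist force passes 120 N, or if a joint passes its speed limit or range.

ROBOT

A 6-joint arm with a two-finger parallel gripper is mounted at the origin on the work surface. World frame = base frame: x ahead of the robot, y to its left, z up, the work surface at z = 0. Lengths are in m, angles in degrees, forces in N, time in s.
With the tool pointing down it reaches from about 0.275 to 0.75 m from the base axis. Payload 10.2 kg.
Tool frame: the origin (TCP) lies on the centre line of the jaws, within the pads' length; the fingertips stand 22 mm ahead of it and the grasp point (between the pads) lies 3 mm ahead of it (ctrl.tips_ahead is the z of the fingertips in the tool frame, in m); z points along the fingers, y is the line along which they close (so a half turn about z gives the same grasp; the last joint's range is limited). The gripper opens to 88 mm and grips with 3 to 60 N. Pads are 18 mm wide; open, the fingers measure 123 mm over their backs; the gripper's body (75 mm by 187 mm) begins 45 mm behind the grasp point.
Start: joints at [-12.8, 17.928, 85.812, -0, 76.261, -12.8], TCP at [0.525, -0, 0.261] pointing down, gripper open.
Joint ranges: [-168.41, 168.41], [-55.51, 124.54], [10.69, 146.95], [-70.63, 250.63], [1, 178], [-165.06, 165.06]. Speed limits (degrees/s): [136.94, 136.94, 172.46, 180, 180, 180].

INTERFACE

Orientations are given as a 3x3 rotation matrix whose columns are the frame's x, y, z axes.
In Python, from workcell import ctrl, cams, hand_in gives the robot as it stands.
- The arm moves only by the shell command python3 -m pendant 'ROWS'. ROWS is JSON, a list of rows, each a list of 7 numbers: the turn, a rotation vector about the tool's x, y, z in rad, then the shift along the tool's x, y, z in mm, then the closure, from -1 (fully open) to 1 (shut). In form: [[wx, wy, wz, dx, dy, dz, gripper], ...]. A call has 1 to 20 rows; each row is the pose to reach, as a shift and turn from the pose commanded when the call began, along the tool's axes at that moment; what a row does not reach only later rows make up. A row lasts 1/10 s, in which the tool goes at most 50 mm and 8.59 degrees, less where a joint would pass 70% of its speed; a pose out of reach is approached as far as the arm can. A call with a gripper value outside its range is refused whole. The fingers move at their own pace and stop on an object; the grip force is fixed at half the most. Time passes only in rows, so rows that repeat a pose let the fingers close. It gives the time, the measured TCP pose, the force, the opening and the grip force at its end, in the units of the state.
- ctrl.get_obs(): the state, without advancing time (a new reading comes with each control period).
- cams.capture(name): name is "scene" or "side" or "wrist"; returns a dict with "color" (480x640x3 uint8, red, green, blue), "vfov" (degrees; the focal length in pixels is half the picture's height over the tangent of half this angle, whatever the lens; pixels are square), "cx", "cy" (the principal point, pixels), "eye" and "attitude" of the camera in the world. Camera axes: x right, y up, looking along -z (the intrinsics and any distortion apply to the point x, -y, -z); pixel columns grow to the right and rows downward; lengths in m; the calibration is good to about 2 mm. A picture is of the moment at which its call begins. There is no depth.
- hand_in(): hands the job in; it is judged then, once.
The state is a dict: "clock": time; "qpos": joint angles; "qvel": joint speeds; "tau": joint torques, N m; "tool_pos": TCP position; "ee_rot": TCP orientation; "contact_force": force on the tool from outside, world axes, zero at the start; "ft_torque": the same for the moment, N m; "grip_width": finger opening in m; "grasp_force": force on a finger pad.
Only numpy, scipy, OpenCV 4.12 (cv2) and the standard library are available. Lean on these libraries where they do the work, as an engineer would, in place of code of your own. Each camera call takes 0.05 s, during which the arm holds its last target. There are 200 camera calls.

## Working session

There is one attempt and no reset: what is moved stays moved. The work goes in short steps, Python scripts to look and compute and a shell command to move; the robot and the scene stay as the last step left them, time stands still between calls to the robot, and variables do not carry over. Pictures are saved under pics/ and viewed, at most 13 in all, crops included, and the job is handed in when it is done.

```bash
ls; mkdir -p pics; python3 - <<'E'
from workcell import ctrl,cams
import cv2,numpy as np
for n in ["scene","side","wrist"]:
    c=cams.capture(n); cv2.imwrite(f"pics/{n}0.png",c["color"][:,:,::-1])
    print(n,{k:(np.round(v,4).tolist() if not isinstance(v,str) else v) for k,v in c.items() if k!="color"})
o=ctrl.get_obs();print(o["clock"],o["tool_pos"],o["ee_rot"])
E
```

```text
pics
scene {'vfov': 51.6223, 'cx': 311.8973, 'cy': 239.5072, 'eye': [1.1909, -0.5878, 0.9209], 'attitude': [[0.6399, -0.5352, 0.5515], [0.7685, 0.4422, -0.4625], [0.0037, 0.7197, 0.6942]]}
side {'vfov': 43.3736, 'cx': 324.0138, 'cy': 236.7892, 'eye': [-0.2512, 1.0783, 0.9256], 'attitude': [[-0.8305, 0.2839, -0.4792], [-0.5565, -0.4604, 0.6916], [-0.0243, 0.8411, 0.5404]]}
wrist {'vfov': 66.5734, 'cx': 321.4116, 'cy': 231.9239, 'eye': [0.525, 0.0773, 0.3843], 'attitude': [[1.0, -0.0007, -0.0], [0.0006, 0.9544, 0.2985], [-0.0002, -0.2985, 0.9544]]}
0.15 [5.24848944e-01 3.72926062e-05 2.60314175e-01] [[ 1.55559626e-05  9.99999593e-01 -9.02404994e-04]
 [ 9.99999978e-01 -1.53682425e-05  2.08028582e-04]
 [ 2.08014629e-04 -9.02408211e-04 -9.99999571e-01]]
```

View pics/scene0.png

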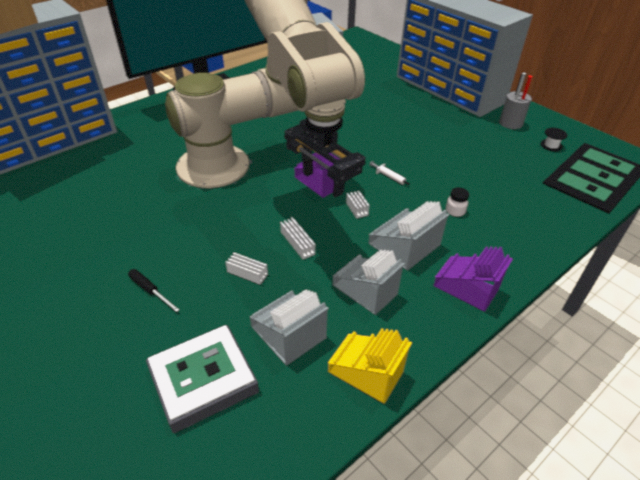

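View pics/side0.png

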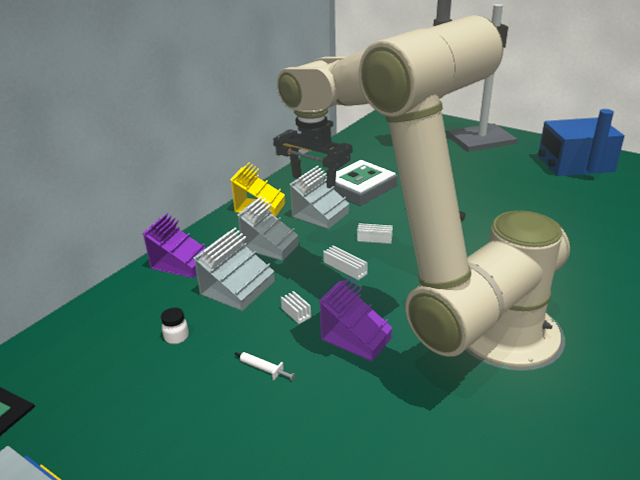

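The scene view shows the loose bars at about (247,268), (298,238) and (357,204). The grey stands are at (288,320), (368,275) and (408,232). In the side view the bars are at (375,233), (345,262) and (295,307).

View pics/wrist0.png

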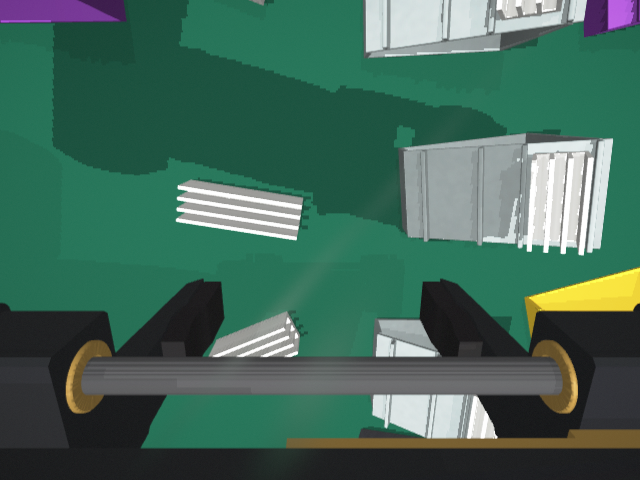

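```bash
cat > h.py <<'E'
import numpy as np,cv2
from workcell import ctrl,cams
def ray(c,u,v):
    f=240/np.tan(np.radians(c["vfov"])/2)
    d=np.array(c["attitude"])@np.array([(u-c["cx"])/f,-(v-c["cy"])/f,-1]);return np.array(c["eye"]),d
def onz(c,u,v,z):
    e,d=ray(c,u,v);return e+d*(z-e[2])/d[2]
def proj(c,p):
    f=240/np.tan(np.radians(c["vfov"])/2)
    q=np.array(c["attitude"]).T@(np.array(p)-np.array(c["eye"]));return c["cx"]-f*q[0]/q[2],c["cy"]+f*q[1]/q[2]
E
python3 - <<'E'
from h import *
for n,pts in (("scene",[(247,268),(298,238),(357,204),(288,320),(368,275),(408,232)]),("side",[(375,233),(345,262),(295,307),(320,195),(267,230),(235,265)])):
    c=cams.capture(n)
    for p in pts: print(n,p,onz(c,*p,0.03 if p in pts[:3] else .06).round(3))
E
```

```text
scene (247, 268) [ 0.459 -0.18   0.03 ]
scene (298, 238) [ 0.456 -0.018  0.03 ]
scene (357, 204) [0.454 0.194 0.03 ]
scene (288, 320) [ 0.665 -0.212  0.06 ]
scene (368, 275) [0.682 0.01  0.06 ]
scene (408, 232) [0.641 0.192 0.06 ]
side (375, 233) [ 0.434 -0.158  0.03 ]
side (345, 262) [0.43  0.003 0.03 ]
side (295, 307) [0.432 0.219 0.03 ]
side (320, 195) [ 0.655 -0.214  0.06 ]
side (267, 230) [0.667 0.023 0.06 ]
side (235, 265) [0.633 0.195 0.06 ]
```

The wrist view shows the middle bar at (240,210) and the short grey stand at (505,195), with the medium pair partly hidden by the gripper. I'll take one wrist picture over each pair.

```bash
cat > shot.py <<'E'
import sys,pickle
from h import *
n=sys.argv[1]; c=cams.capture("wrist"); pickle.dump(c,open(f"pics/{n}.pkl","wb")); cv2.imwrite(f"pics/{n}.png",c["color"][:,:,::-1])
E
R='[0,0,0,-270,35,0,-1]'; python3 -m pendant '[[0,0,0,-270,35,0,-1],[0,0,0,-270,35,0,-1],[0,0,0,-270,35,0,-1],[0,0,0,-270,35,0,-1],[0,0,0,-270,35,0,-1],[0,0,0,-270,35,0,-1],[0,0,0,-270,35,0,-1],[0,0,0,-270,35,0,-1]]'
python3 shot.py A
python3 -m pendant '[[0,0,0,200,0,0,-1],[0,0,0,200,0,0,-1],[0,0,0,200,0,0,-1],[0,0,0,200,0,0,-1],[0,0,0,200,0,0,-1],[0,0,0,200,0,0,-1]]'
python3 shot.py B
python3 -m pendant '[[0,0,0,190,0,0,-1],[0,0,0,190,0,0,-1],[0,0,0,190,0,0,-1],[0,0,0,190,0,0,-1],[0,0,0,190,0,0,-1],[0,0,0,190,0,0,-1]]'
python3 shot.py C
python3 - <<'E'
import cv2,numpy as np
cv2.imwrite("pics/abc.png",np.hstack([cv2.imread(f"pics/{n}.png")[:330,100:] for n in "AB"])[:, :]) 
ims=[cv2.imread(f"pics/{n}.png")[:300] for n in "ABC"]
cv2.imwrite("pics/abc.png",cv2.resize(np.vstack(ims),None,fx=.66,fy=.66,interpolation=cv2.INTER_AREA))
E
```

```text
clock: 1.05
tool_pos: [0.5599, -0.2696, 0.2603]
ee_rot: [[0.0, 1.0, -0.001], [1.0, -0.0, 0.001], [0.001, -0.001, -1.0]]
contact_force: [-0.1, 0.6, 0.0]
grip_width: 0.0882
grasp_force: 0.0
clock: 1.7
tool_pos: [0.5598, -0.0681, 0.2613]
ee_rot: [[-0.003, 1.0, 0.001], [1.0, 0.003, -0.0], [-0.0, 0.001, -1.0]]
contact_force: [-0.9, -0.6, 0.4]
grip_width: 0.0887
grasp_force: 0.0
clock: 2.35
tool_pos: [0.5602, 0.1195, 0.2606]
ee_rot: [[-0.0, 1.0, -0.0], [1.0, 0.0, -0.0], [-0.0, -0.0, -1.0]]
contact_force: [0.9, -0.3, 0.1]
grip_width: 0.088
grasp_force: 0.0
```

View pics/abc.png

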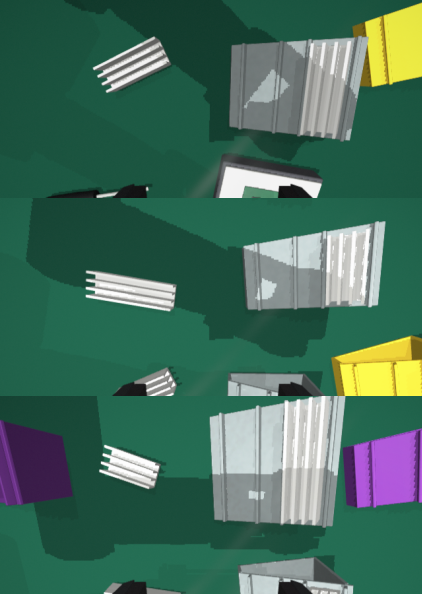

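A, B and C each show one bar near (200,100) and its stand on the right, all unobstructed and close to the camera's nadir row. Next I'll measure bars and stands and overlay the result as a check.

```bash
cat > meas.py <<'E'
import pickle
from h import *
tiles=[]
for n,L,W in (("A",.095,.111),("B",.120,.086),("C",.070,.136)):
    c=pickle.load(open(f"pics/{n}.pkl","rb")); im=c["color"]; hsv=cv2.cvtColor(im,cv2.COLOR_RGB2HSV)
    m=((hsv[...,1]<70)&(hsv[...,2]>90)).astype(np.uint8); m[270:]=0
    m=cv2.morphologyEx(m,cv2.MORPH_CLOSE,np.ones((5,5)))
    cs,_=cv2.findContours(m,cv2.RETR_EXTERNAL,cv2.CHAIN_APPROX_NONE)
    bar=[k for k in cs if cv2.contourArea(k)>1500 and 120<cv2.boundingRect(k)[0]+cv2.boundingRect(k)[2]/2<290]
    st=max([k for k in cs if cv2.boundingRect(k)[0]>290],key=cv2.contourArea)
    bm=np.zeros_like(m); cv2.drawContours(bm,[max(bar,key=cv2.contourArea)],-1,1,-1)
    out=cv2.cvtColor(im,cv2.COLOR_RGB2BGR).copy()
    for th in (0,200,225):
        v,u=np.nonzero(bm&(hsv[...,2]>th)); 
        if len(u)<50: continue
        P=np.array([onz(c,a,b,.036)[:2] for a,b in zip(u,v)],np.float32)*1000
        (x,y),(w,h),a=cv2.minAreaRect(P)
        if w<h:w,h,a=h,w,a+90
        print(n,"bar th",th,round(x,1),round(y,1),"size",round(w,1),round(h,1),"yaw",round((a+90)%180-90,1))
    ap=cv2.approxPolyDP(cv2.convexHull(st),5,True)[:,0]
    print(n,"stand poly",ap.tolist())
    g=ap[np.argsort(ap[:,0])][:2]
    g=[onz(c,*p,.032)[:2]*1000 for p in g]
    print("  front corners",np.round(g,1).tolist(),"w",round(np.linalg.norm(g[0]-g[1]),1),W*1000)
    a=cv2.resize(im[30:250,120:300,::-1],(266,325)); b=cv2.resize(im[30:270,300:580,::-1],(266,228)); tiles.append(np.vstack([a,b]))
cv2.imwrite("pics/t.png",np.hstack(tiles))
E
python3 meas.py
```

```text
A bar th 0 450.3 -176.8 size 99.8 40.1 yaw 24.4
A bar th 200 449.4 -175.5 size 98.2 35.9 yaw 24.2
A bar th 225 449.3 -175.5 size 96.7 35.1 yaw 24.3
A stand poly [[557, 56], [529, 212], [348, 191], [352, 68]]
  front corners [[586.2, -260.7], [587.3, -150.3]] w 110.3 111.0
B bar th 0 445.6 -11.8 size 124.9 38.9 yaw -9.3
B bar th 200 445.0 -12.6 size 123.4 36.1 yaw -9.3
B bar th 225 444.8 -12.8 size 123.1 35.5 yaw -9.2
B stand poly [[583, 35], [571, 162], [375, 167], [370, 72]]
  front corners [[603.2, 47.9], [611.7, -36.1]] w 84.4 86.0
C bar th 0 447.2 204.2 size 78.1 38.1 yaw -19.1
C bar th 200 446.7 204.0 size 75.9 36.4 yaw -19.1
C bar th 225 446.7 203.9 size 75.6 35.9 yaw -19.0
C stand poly [[523, 0], [502, 197], [325, 187], [318, 31], [468, 0]]
  front corners [[557.5, 267.8], [564.0, 132.1]] w 135.9 136.0
```

View pics/t.png

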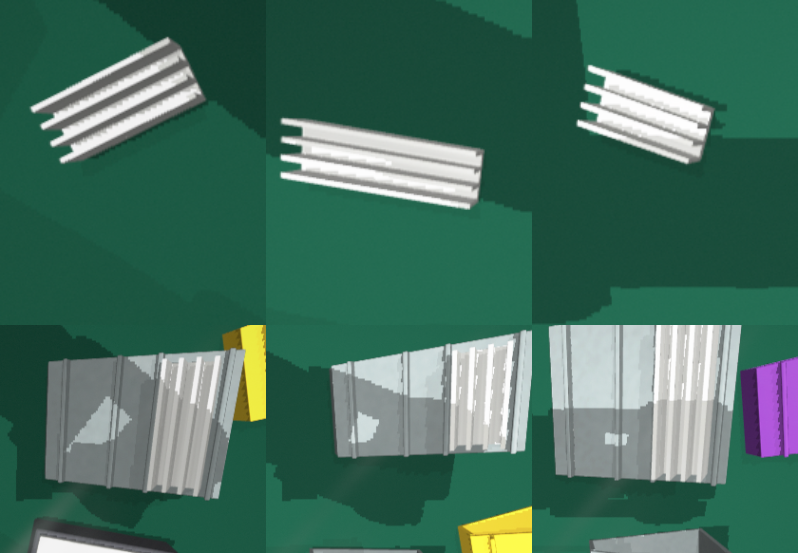

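The bars measure 97, 123 and 76 mm long, so C is short, A medium and B long. The stands match by width: A medium, B short, C long. I'll check the stand poses by projecting the rib and sample points that these imply.

```bash
cat > chk.py <<'E'
import pickle
from h import *
S={"A":(625.7,-205.9,-.6,.111,.095),"B":(646.2,9.8,5.8,.086,.07),"C":(599.7,201.7,2.7,.136,.12)}
tiles=[]
s,k=.5,np.cos(np.pi/6)
for n,(x,y,a,W,L) in S.items():
    c=pickle.load(open(f"pics/{n}.pkl","rb")); im=cv2.resize(c["color"][:280,300:,::-1],None,fx=3,fy=3,interpolation=cv2.INTER_CUBIC)
    a=np.radians(a); 
    def P(t,y_,h):
        X=t*k-h*s; Z=.055+t*s+h*k
        return np.array([x/1000+X*np.cos(a)-y_*np.sin(a),y/1000+X*np.sin(a)+y_*np.cos(a),Z])
    for t,h,w,col in ((-.022,.01,W,(0,0,255)),(.022,.01,W,(0,0,255)),(-.045,0,W,(255,0,0)),(.062,.036,L,(0,160,0)),(.098,.036,L,(0,160,0))):
        p=[np.array(proj(c,P(t,q*w/2,h))) for q in (-1,1)]
        q=[tuple(int(v) for v in ((z-[300,0])*3+1)) for z in p]; cv2.line(im,*q,col,1)
    tiles.append(im[60:640,60:780] )
# compose
h=[cv2.resize(t,(400,300) if 0 else (400,322)) for t in tiles]
g=np.zeros((600,800,3),np.uint8)
g[:300,:400]=h[0][:300]; g[:300,400:]=h[1][:300]; g[300:,:400]=h[2][:300]
cv2.imwrite("pics/chk.png",g)
E
python3 chk.py
```

```text
(no output)
```

View pics/chk.png

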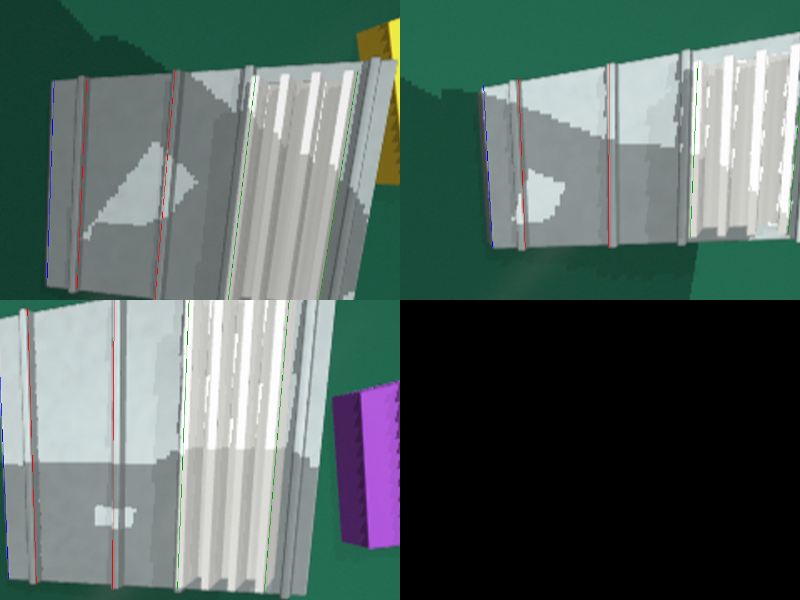

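The projected ribs and sample edges fall on the picture to about a pixel, so the stand poses hold. Next is a helper that works out the rows. The short bar will be gripped 18 mm off-centre, away from the purple stand.

```bash
cat > go.py <<'E'
import sys
from h import *
from scipy.spatial.transform import Rotation as Ro
BAR={"short":(444.0,204.8,-19.),"medium":(448.6,-175.9,24.3),"long":(443.3,-12.5,-9.2)}
ST={"short":(646.2,9.8,5.8),"medium":(625.7,-205.9,-.6),"long":(599.7,201.7,2.7)}
HD={"short":-109.,"medium":-65.7,"long":80.8}; OFF={"short":18.,"medium":0,"long":0}
def pose(kind,n,h):  # h: bar underside above bench / slot floor, mm
    if kind=="pick":
        x,y,_=BAR[n]; q=np.radians(HD[n]); Y=np.array([np.cos(q),np.sin(q),0]); Z=np.array([0,0,-1.]); p=np.array([x,y,0])
    else:
        x,y,a=ST[n]; a=np.radians(a); Y=np.array([np.cos(a)*np.cos(np.pi/6),np.sin(a)*np.cos(np.pi/6),.5]); Z=np.array([np.cos(a)*.5,np.sin(a)*.5,-np.cos(np.pi/6)]); p=np.array([x,y,55.])
    X=np.cross(Y,Z)
    return p+X*OFF[n]-Z*(36+h), np.c_[X,Y,Z]
if __name__=="__main__":
    o=ctrl.get_obs(); R=np.array(o["ee_rot"]); p=np.array(o["tool_pos"])*1000
    for s in sys.argv[1:]:
        k,n,h=s.split(","); P,T=pose(k,n,float(h))
        print(s,P.round(0),"row",Ro.from_matrix(R.T@T).as_rotvec().round(3),(R.T@(P-p)).round(1))
E
python3 go.py pick,short,120 pick,short,0 place,short,100
```

```text
pick,short,120 [461. 199. 156.] row [0.    0.    1.901] [ 80.1 -99.3 104.6]
pick,short,0 [461. 199.  36.] row [0.    0.    1.901] [ 80.1 -99.3 224.6]
place,short,100 [577.  21. 173.] row [-0.523  0.027 -0.1  ] [-97.9  16.6  87.8]
```

```bash
python3 -m pendant '[[0,0,1.9,80,-99,30,-1],[0,0,1.9,80,-99,30,-1],[0,0,1.9,80,-99,30,-1],[0,0,1.9,80,-99,30,-1],[0,0,1.9,80,-99,30,-1],[0,0,1.9,80,-99,30,-1],[0,0,1.9,80,-99,30,-1],[0,0,1.9,80,-99,30,-1],[0,0,1.9,80,-99,30,-1],[0,0,1.9,80,-99,30,-1],[0,0,1.9,80,-99,30,-1],[0,0,1.9,80,-99,90,-1],[0,0,1.9,80,-99,130,-1],[0,0,1.9,80,-99,130,-1],[0,0,1.9,80,-99,130,-1],[0,0,1.9,80,-99,130,-1]]'; python3 shot.py D; python3 go.py pick,short,0
```

```text
clock: 4.0
tool_pos: [0.4625, 0.1997, 0.1333]
ee_rot: [[0.947, -0.322, 0.004], [-0.322, -0.947, 0.001], [0.004, -0.002, -1.0]]
contact_force: [-0.5, -0.5, 1.5]
grip_width: 0.0878
grasp_force: 0.0
pick,short,0 [461. 199.  36.] row [-0.002 -0.004  0.003] [-1.4  1.5 97.2]
```

View pics/D.png

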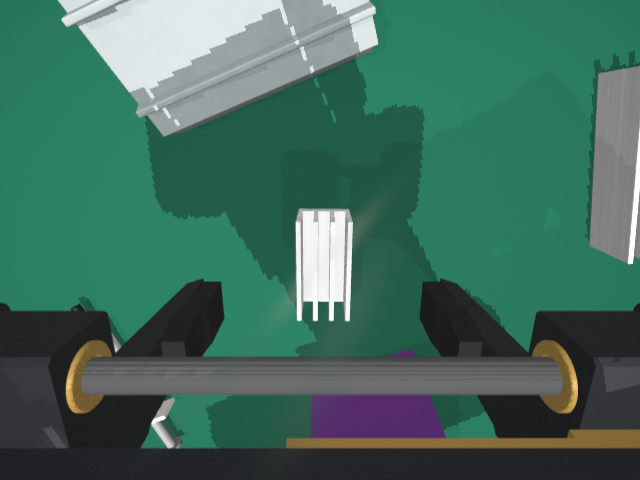

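D shows the bar centred between the fingers at (325,265) and square to them. The syringe lies at the left, (75,310) to (170,430), and the purple stand at the bottom, (360,350). I'll check both clearances in the tool frame before lowering.

```bash
python3 - <<'E'
import pickle
from h import *
c=pickle.load(open("pics/D.pkl","rb")); o=ctrl.get_obs(); R=np.array(o["ee_rot"]);p=np.array(o["tool_pos"])
for u,v,z in [(75,310,.01),(120,345,.02),(165,435,.01),(160,410,.02),(175,440,.01),(410,352,.11),(315,395,.11),(410,352,.135),(440,430,.11)]:
    w=onz(c,u,v,z); print((u,v,z),w.round(3),"tool",(R.T@(w-p)*1000).round(0)[:2])
w=[onz(c,*q,.036) for q in ((297,212),(352,212),(300,320),(350,320))]
for q in w: print("bar tip",(R.T@(q-p)*1000).round(1)[:2])
E
```

```text
(75, 310, 0.01) [0.465 0.397 0.01 ] tool [ -62. -187.]
(120, 345, 0.02) [0.431 0.371 0.02 ] tool [ -86. -151.]
(165, 435, 0.01) [0.334 0.385 0.01 ] tool [-181. -133.]
(160, 410, 0.02) [0.367 0.369 0.02 ] tool [-146. -129.]
(175, 440, 0.01) [0.327 0.379 0.01 ] tool [-187. -126.]
(410, 352, 0.11) [0.423 0.169 0.11 ] tool [-27.  42.]
(315, 395, 0.11) [0.414 0.219 0.11 ] tool [-52.  -3.]
(410, 352, 0.135) [0.442 0.17  0.135] tool [-10.  35.]
(440, 430, 0.11) [0.374 0.166 0.11 ] tool [-73.  60.]
bar tip [ 21.6 -15.1]
bar tip [21.6 19.2]
bar tip [-54.5 -14.4]
bar tip [-54.5  19.8]
```

The two views agree only if that purple edge is at z≈0, x≈0.34, so it is the base of the stand's back wall and well clear of the gripper. The syringe is also clear. The bar spans x −54 to +16 in the tool frame, giving an offset of 19 mm. I'll lower and grip.

```bash
sed -i 's/"short":18\./"short":19./' go.py; python3 -m pendant '[[0,0,0,0,2,50,-1],[0,0,0,0,2,80,-1],[0,0,0,0,2,97,-1],[0,0,0,0,2,97,-1],[0,0,0,0,2,97,-1],[0,0,0,0,2,97,1],[0,0,0,0,2,97,1],[0,0,0,0,2,97,1],[0,0,0,0,2,97,1],[0,0,0,0,2,97,1],[0,0,0,0,2,97,1],[0,0,0,0,2,97,1],[0,0,0,0,2,97,1]]'
```

```text
clock: 5.35
tool_pos: [0.4604, 0.1981, 0.0337]
ee_rot: [[0.946, -0.323, -0.0], [-0.323, -0.946, -0.0], [-0.0, 0.0, -1.0]]
contact_force: [-0.5, 0.2, 1.2]
grip_width: 0.0357
grasp_force: 29.9
```

Gripped: width 35.7 mm at 30 N, with the TCP 33.7 mm above the bar's underside. Lifting.

```bash
python3 -m pendant '[[0,0,0,0,0,-40,1],[0,0,0,0,0,-80,1],[0,0,0,0,0,-120,1],[0,0,0,0,0,-170,1],[0,0,0,0,0,-170,1],[0,0,0,0,0,-170,1]]'; python3 go.py place,short,100 place,short,10
```

```text
clock: 5.95
tool_pos: [0.4603, 0.1981, 0.2038]
ee_rot: [[0.946, -0.323, 0.001], [-0.323, -0.946, 0.0], [0.001, -0.0, -1.0]]
contact_force: [0.4, -1.2, -1.2]
grip_width: 0.0355
grasp_force: 29.9
place,short,100 [577.  22. 173.] row [-0.334  0.521 -1.948] [167.1 129.2  31.1]
place,short,10 [621.  26.  95.] row [-0.334  0.521 -1.948] [207.9 110.5 109.1]
```

```bash
python3 -m pendant '[[-0.334,0.521,-1.948,167,129,31,1],[-0.334,0.521,-1.948,167,129,31,1],[-0.334,0.521,-1.948,167,129,31,1],[-0.334,0.521,-1.948,167,129,31,1],[-0.334,0.521,-1.948,167,129,31,1],[-0.334,0.521,-1.948,167,129,31,1],[-0.334,0.521,-1.948,167,129,31,1],[-0.334,0.521,-1.948,167,129,31,1],[-0.334,0.521,-1.948,167,129,31,1],[-0.334,0.521,-1.948,167,129,31,1],[-0.334,0.521,-1.948,167,129,31,1],[-0.334,0.521,-1.948,167,129,31,1],[-0.334,0.521,-1.948,167,129,31,1],[-0.334,0.521,-1.948,167,129,31,1],[-0.334,0.521,-1.948,167,129,31,1],[-0.334,0.521,-1.948,167,129,31,1],[-0.334,0.521,-1.948,167,129,31,1],[-0.334,0.521,-1.948,167,129,31,1]]'; python3 go.py place,short,12 place,short,-2; python3 shot.py E
```

```text
clock: 7.75
tool_pos: [0.5766, 0.0223, 0.1724]
ee_rot: [[-0.099, 0.863, 0.496], [0.995, 0.085, 0.05], [0.001, 0.498, -0.867]]
contact_force: [-0.1, -0.4, -1.1]
grip_width: 0.0358
grasp_force: 29.9
place,short,12 [620.  26.  97.] row [-0.002  0.    -0.002] [-0.4  0.3 87.6]
place,short,-2 [627.  27.  84.] row [-0.002  0.    -0.002] [ -0.4   0.3 101.6]
```

View pics/E.png

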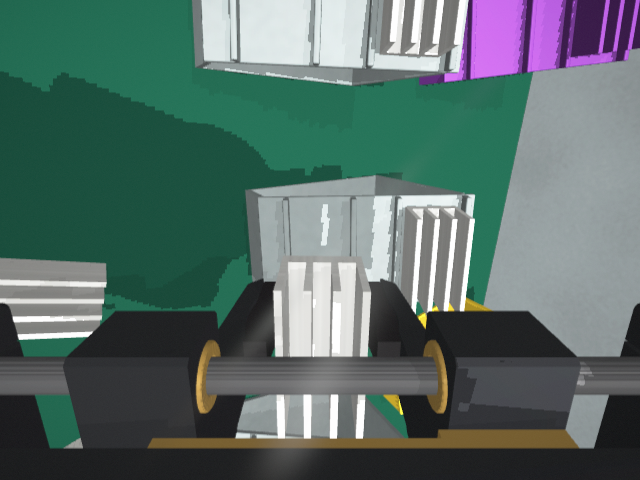

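E shows the bar at u≈321 lined up with the slot between the ribs (u≈287 and 353), parallel to it. Lowering.

```bash
python3 -m pendant '[[0,0,0,0,0,30,1],[0,0,0,0,0,60,1],[0,0,0,0,0,80,1],[0,0,0,0,0,90,1],[0,0,0,0,0,94,1],[0,0,0,0,0,97,1],[0,0,0,0,0,99,1],[0,0,0,0,0,100,1],[0,0,0,0,0,101,1],[0,0,0,0,0,101,1],[0,0,0,0,0,101,1]]'; python3 go.py place,short,-2
```

```text
clock: 8.9
tool_pos: [0.6269, 0.0271, 0.0854]
ee_rot: [[-0.101, 0.862, 0.497], [0.995, 0.087, 0.05], [0.0, 0.499, -0.866]]
contact_force: [-0.6, 0.1, -1.3]
grip_width: 0.0361
grasp_force: 29.9
place,short,-2 [627.  27.  84.] row [-0.001  0.    -0.001] [-0.2 -0.1  1.1]
```

```bash
python3 -m pendant '[[0,0,0,0,0,0.5,1],[0,0,0,0,0,1,1],[0,0,0,0,0,1,1],[0,0,0,0,0,1,1]]';  python3 -m pendant '[[0,0,0,0,0,0.5,1],[0,0,0,0,0,1,1],[0,0,0,0,0,1,1],[0,0,0,0,0,1,1]]'
```

```text
clock: 9.3
tool_pos: [0.6271, 0.027, 0.0851]
ee_rot: [[-0.101, 0.862, 0.497], [0.995, 0.087, 0.05], [0.0, 0.499, -0.866]]
contact_force: [-10.1, -2.7, 9.1]
grip_width: 0.0357
grasp_force: 29.9
clock: 9.7
tool_pos: [0.6271, 0.0271, 0.085]
ee_rot: [[-0.101, 0.862, 0.497], [0.995, 0.088, 0.051], [0.0, 0.499, -0.867]]
contact_force: [-24.2, -4.5, 22.8]
grip_width: 0.036
grasp_force: 29.9
```

Contact came at the expected height, so the bar is seated. I'll ease off, open to about 56 mm and back out along the normal.

```bash
python3 -m pendant '[[0,0,0,0,0,-1.5,1],[0,0,0,0,0,-1.5,1],[0,0,0,0,0,-1.5,0.1],[0,0,0,0,0,-1.5,-0.27],[0,0,0,0,0,-1.5,-0.27],[0,0,0,0,0,-1.5,-0.27],[0,0,0,0,0,-1.5,-0.27],[0,0,0,0,0,-1.5,-0.27],[0,0,0,0,0,-8,-0.27],[0,0,0,0,0,-20,-0.27],[0,0,0,0,0,-40,-0.27],[0,0,0,0,0,-90,-0.27],[0,0,0,0,0,-140,-0.27],[0,0,0,0,0,-140,-0.27],[0,0,0,0,0,-140,-0.27]]'; python3 shot.py F; python3 go.py pick,long,100 pick,long,-2
```

```text
clock: 11.2
tool_pos: [0.5581, 0.0201, 0.2064]
ee_rot: [[-0.1, 0.861, 0.499], [0.995, 0.087, 0.05], [-0.001, 0.501, -0.865]]
contact_force: [-0.1, -1.0, -0.2]
grip_width: 0.056
grasp_force: 0.0
pick,long,100 [443. -12. 136.] row [ 0.445  0.342 -1.278] [ -21.  -136.1    1.1]
pick,long,-2 [443. -12.  34.] row [ 0.445  0.342 -1.278] [ -21.  -187.1   89.5]
```

View pics/F.png

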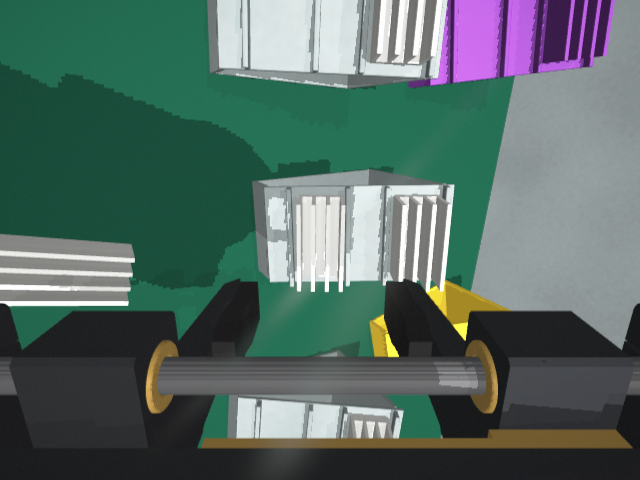

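F shows the short bar seated in its slot at (320,240), parallel to the sample at (420,240) and level with its ends. Now the long bar.

```bash
python3 -m pendant '[[0.445,0.342,-1.278,-21,-136,1,-1],[0.445,0.342,-1.278,-21,-136,1,-1],[0.445,0.342,-1.278,-21,-136,1,-1],[0.445,0.342,-1.278,-21,-136,1,-1],[0.445,0.342,-1.278,-21,-136,1,-1],[0.445,0.342,-1.278,-21,-136,1,-1],[0.445,0.342,-1.278,-21,-136,1,-1],[0.445,0.342,-1.278,-21,-136,1,-1],[0.445,0.342,-1.278,-21,-136,1,-1],[0.445,0.342,-1.278,-21,-136,1,-1],[0.445,0.342,-1.278,-21,-136,1,-1],[0.445,0.342,-1.278,-21,-136,1,-1],[0.445,0.342,-1.278,-21,-136,1,-1]]'; python3 go.py pick,long,-2; python3 shot.py G; cat > ends.py <<'E'
import pickle,sys
from h import *
c=pickle.load(open(f"pics/{sys.argv[1]}.pkl","rb")); o=ctrl.get_obs(); R=np.array(o["ee_rot"]);p=np.array(o["tool_pos"])
hsv=cv2.cvtColor(c["color"],cv2.COLOR_RGB2HSV); m=((hsv[...,1]<70)&(hsv[...,2]>150)).astype(np.uint8); m[:,:235]=0;m[:,405:]=0;m[350:]=0
k=max(cv2.findContours(m,0,2)[0],key=cv2.contourArea); print("bbox",cv2.boundingRect(k))
r=np.array([R.T@(onz(c,*q,.036)-p)*1000 for q in k[:,0]]); print("tool x",r[:,0].min().round(1),r[:,0].max().round(1),"y",r[:,1].min().round(1),r[:,1].max().round(1))
E
python3 ends.py G
```

```text
clock: 12.55
tool_pos: [0.4434, -0.0125, 0.1355]
ee_rot: [[-0.987, 0.162, -0.001], [0.162, 0.987, 0.001], [0.001, 0.001, -1.0]]
contact_force: [0.2, -0.4, -0.5]
grip_width: 0.0883
grasp_force: 0.0
pick,long,-2 [443. -12.  34.] row [ 0.001 -0.001 -0.002] [-0.000e+00 -1.000e-01  1.015e+02]
bbox (292, 143, 61, 181)
tool x -59.2 62.7 y -18.1 18.5
```

Well centred: x −59 to +61, y ±18. Lower, grip and lift.

```bash
python3 -m pendant '[[0,0,0,0,0,45,-1],[0,0,0,0,0,80,-1],[0,0,0,0,0,101,-1],[0,0,0,0,0,101,-1],[0,0,0,0,0,101,-1],[0,0,0,0,0,101,1],[0,0,0,0,0,101,1],[0,0,0,0,0,101,1],[0,0,0,0,0,101,1],[0,0,0,0,0,101,1],[0,0,0,0,0,101,1],[0,0,0,0,0,101,1],[0,0,0,0,0,101,1]]';python3 -m pendant '[[0,0,0,0,0,-40,1],[0,0,0,0,0,-80,1],[0,0,0,0,0,-120,1],[0,0,0,0,0,-170,1],[0,0,0,0,0,-170,1],[0,0,0,0,0,-170,1]]'; python3 go.py place,long,100
```

```text
clock: 13.9
tool_pos: [0.4436, -0.0124, 0.035]
ee_rot: [[-0.987, 0.16, -0.0], [0.16, 0.987, 0.0], [0.0, 0.0, -1.0]]
contact_force: [0.5, -0.1, 1.3]
grip_width: 0.0356
grasp_force: 30.0
clock: 14.5
tool_pos: [0.4436, -0.0125, 0.205]
ee_rot: [[-0.987, 0.16, 0.001], [0.16, 0.987, 0.0], [-0.001, 0.0, -1.0]]
contact_force: [-0.2, -0.1, -3.3]
grip_width: 0.0354
grasp_force: 30.0
place,long,100 [532. 198. 173.] row [-0.439 -0.356  1.33 ] [-53.4 222.4  32.3]
```

```bash
python3 -m pendant '[[-0.439,-0.356,1.33,-53,222,32,1],[-0.439,-0.356,1.33,-53,222,32,1],[-0.439,-0.356,1.33,-53,222,32,1],[-0.439,-0.356,1.33,-53,222,32,1],[-0.439,-0.356,1.33,-53,222,32,1],[-0.439,-0.356,1.33,-53,222,32,1],[-0.439,-0.356,1.33,-53,222,32,1],[-0.439,-0.356,1.33,-53,222,32,1],[-0.439,-0.356,1.33,-53,222,32,1],[-0.439,-0.356,1.33,-53,222,32,1],[-0.439,-0.356,1.33,-53,222,32,1],[-0.439,-0.356,1.33,-53,222,32,1],[-0.439,-0.356,1.33,-53,222,32,1],[-0.439,-0.356,1.33,-53,222,32,1]]'; python3 go.py place,long,-1
```

```text
clock: 15.9
tool_pos: [0.5315, 0.1979, 0.1728]
ee_rot: [[-0.048, 0.866, 0.498], [0.999, 0.042, 0.024], [0.0, 0.499, -0.867]]
contact_force: [0.0, -0.9, -2.3]
grip_width: 0.0357
grasp_force: 30.0
place,long,-1 [582. 201.  85.] row [-0.001 -0.001  0.001] [  0.5   0.4 101.2]
```

```bash
python3 -m pendant '[[0,0,0,0,0,30,1],[0,0,0,0,0,60,1],[0,0,0,0,0,80,1],[0,0,0,0,0,90,1],[0,0,0,0,0,94,1],[0,0,0,0,0,97,1],[0,0,0,0,0,99,1],[0,0,0,0,0,100,1],[0,0,0,0,0,101,1],[0,0,0,0,0,101,1],[0,0,0,0,0,101,1]]'; python3 -m pendant '[[0,0,0,0,0,0.5,1],[0,0,0,0,0,1,1],[0,0,0,0,0,1,1],[0,0,0,0,0,1,1]]'; python3 go.py place,long,-1
```

```text
clock: 17.0
tool_pos: [0.5819, 0.2007, 0.0861]
ee_rot: [[-0.047, 0.865, 0.5], [0.999, 0.041, 0.024], [0.001, 0.5, -0.866]]
contact_force: [-2.2, -1.2, 1.5]
grip_width: 0.0353
grasp_force: 30.0
clock: 17.4
tool_pos: [0.5819, 0.2007, 0.086]
ee_rot: [[-0.047, 0.865, 0.499], [0.999, 0.041, 0.024], [0.0, 0.5, -0.866]]
contact_force: [-14.5, -3.7, 15.2]
grip_width: 0.0358
grasp_force: 30.0
place,long,-1 [582. 201.  85.] row [-0. -0.  0.] [ 0.1 -0.1  0.8]
```

Seated at the expected height with contact. Release and retreat.

```bash
python3 -m pendant '[[0,0,0,0,0,-1,1],[0,0,0,0,0,-1,1],[0,0,0,0,0,-1,0.1],[0,0,0,0,0,-1,-0.27],[0,0,0,0,0,-1,-0.27],[0,0,0,0,0,-1,-0.27],[0,0,0,0,0,-1,-0.27],[0,0,0,0,0,-1,-0.27],[0,0,0,0,0,-8,-0.27],[0,0,0,0,0,-20,-0.27],[0,0,0,0,0,-40,-0.27],[0,0,0,0,0,-90,-0.27],[0,0,0,0,0,-140,-0.27],[0,0,0,0,0,-140,-0.27],[0,0,0,0,0,-140,-0.27]]'; python3 shot.py H; python3 go.py pick,medium,100
```

```text
clock: 18.9
tool_pos: [0.5122, 0.1974, 0.2077]
ee_rot: [[-0.048, 0.864, 0.501], [0.999, 0.041, 0.025], [0.001, 0.502, -0.865]]
contact_force: [-0.9, 0.0, -0.3]
grip_width: 0.0555
grasp_force: 0.0
pick,medium,100 [ 449. -176.  136.] row [ 0.459 -0.313  1.165] [-369.7 -105.2   20. ]
```

View pics/H.png

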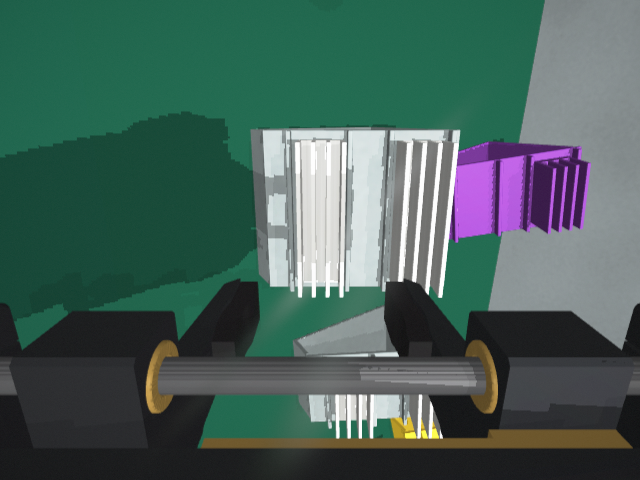

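H shows the long bar seated between its ribs at (320,215), flush with the sample at (415,215). Now the medium bar.

```bash
python3 -m pendant '[[0.459,-0.313,1.165,-370,-105,20,-1],[0.459,-0.313,1.165,-370,-105,20,-1],[0.459,-0.313,1.165,-370,-105,20,-1],[0.459,-0.313,1.165,-370,-105,20,-1],[0.459,-0.313,1.165,-370,-105,20,-1],[0.459,-0.313,1.165,-370,-105,20,-1],[0.459,-0.313,1.165,-370,-105,20,-1],[0.459,-0.313,1.165,-370,-105,20,-1],[0.459,-0.313,1.165,-370,-105,20,-1],[0.459,-0.313,1.165,-370,-105,20,-1],[0.459,-0.313,1.165,-370,-105,20,-1],[0.459,-0.313,1.165,-370,-105,20,-1],[0.459,-0.313,1.165,-370,-105,20,-1],[0.459,-0.313,1.165,-370,-105,20,-1]]'; python3 go.py pick,medium,-1; python3 shot.py I; python3 ends.py I
```

```text
clock: 20.35
tool_pos: [0.4491, -0.1757, 0.1362]
ee_rot: [[0.911, 0.413, -0.0], [0.413, -0.911, -0.001], [-0.001, 0.0, -1.0]]
contact_force: [-0.6, -0.1, -0.0]
grip_width: 0.0882
grasp_force: 0.0
pick,medium,-1 [ 449. -176.   35.] row [0.    0.001 0.001] [ -0.5  -0.  101.2]
bbox (284, 165, 79, 146)
tool x -48.8 50.1 y -25.5 26.1
```

The width reads 51 mm instead of 36, so I'll fit the rectangle in this picture to see whether the bar's yaw is off.

```bash
cat >> ends.py <<'E'
for th in (150,200,230):
    mm=((hsv[...,1]<70)&(hsv[...,2]>th)).astype(np.uint8)*cv2.drawContours(np.zeros_like(m),[k],-1,1,-1)
    v,u=np.nonzero(mm); q=np.float32([(R.T@(onz(c,a,b,.036)-p)*1000)[:2] for a,b in zip(u,v)]); print(th,cv2.minAreaRect(q))
E
python3 ends.py I; python3 ends.py G|head -2
python3 -c "
import cv2;cv2.imwrite('pics/Ic.png',cv2.resize(cv2.imread('pics/I.png')[120:350,220:420],None,fx=2,fy=2))"
```

```text
bbox (284, 165, 79, 146)
tool x -48.8 50.1 y -25.5 26.1
150 ((0.3425140380859375, 1.6545028686523438), (101.43860626220703, 46.75294494628906), 4.873346328735352)
200 ((0.3288841247558594, -0.18203163146972656), (98.45478057861328, 36.37548065185547), 0.23463790118694305)
230 ((0.33521270751953125, -0.2620506286621094), (98.35833740234375, 36.13898849487305), 0.058256473392248154)
bbox (292, 143, 61, 181)
tool x 1.7 121.3 y -199.9 -103.8
```

View pics/Ic.png

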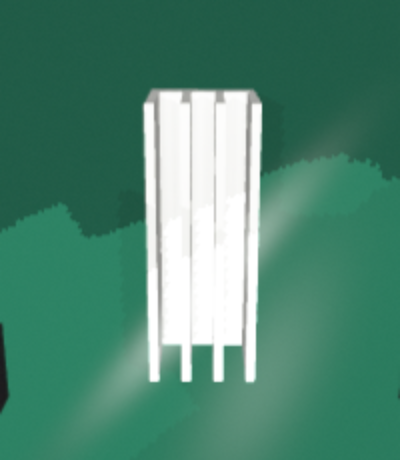

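The crop shows the bar straight and centred at about (205,235). A glare streak had spoiled the loose mask, and the brighter threshold gives 98 × 36 mm at 0.1°. I'll lower, grip and lift.

```bash
python3 -m pendant '[[0,0,0,-1,0,45,-1],[0,0,0,-1,0,80,-1],[0,0,0,-1,0,101,-1],[0,0,0,-1,0,101,-1],[0,0,0,-1,0,101,-1],[0,0,0,-1,0,101,1],[0,0,0,-1,0,101,1],[0,0,0,-1,0,101,1],[0,0,0,-1,0,101,1],[0,0,0,-1,0,101,1],[0,0,0,-1,0,101,1],[0,0,0,-1,0,101,1],[0,0,0,-1,0,101,1]]';python3 -m pendant '[[0,0,0,0,0,-40,1],[0,0,0,0,0,-80,1],[0,0,0,0,0,-120,1],[0,0,0,0,0,-170,1],[0,0,0,0,0,-170,1],[0,0,0,0,0,-170,1]]'; python3 go.py place,medium,100
```

```text
clock: 21.7
tool_pos: [0.4481, -0.1765, 0.0351]
ee_rot: [[0.911, 0.412, -0.001], [0.412, -0.911, -0.0], [-0.001, -0.0, -1.0]]
contact_force: [-0.4, 0.2, 0.5]
grip_width: 0.0355
grasp_force: 30.0
clock: 22.3
tool_pos: [0.4481, -0.1765, 0.2051]
ee_rot: [[0.911, 0.412, -0.0], [0.412, -0.911, -0.001], [-0.0, 0.001, -1.0]]
contact_force: [0.4, 0.4, -1.3]
grip_width: 0.0357
grasp_force: 30.0
place,medium,100 [ 558. -205.  173.] row [-0.465  0.298 -1.109] [88.  71.2 32.3]
```

```bash
python3 -m pendant '[[-0.465,0.298,-1.109,88,71,32,1],[-0.465,0.298,-1.109,88,71,32,1],[-0.465,0.298,-1.109,88,71,32,1],[-0.465,0.298,-1.109,88,71,32,1],[-0.465,0.298,-1.109,88,71,32,1],[-0.465,0.298,-1.109,88,71,32,1],[-0.465,0.298,-1.109,88,71,32,1],[-0.465,0.298,-1.109,88,71,32,1],[-0.465,0.298,-1.109,88,71,32,1],[-0.465,0.298,-1.109,88,71,32,1],[-0.465,0.298,-1.109,88,71,32,1],[-0.465,0.298,-1.109,88,71,32,1],[-0.465,0.298,-1.109,88,71,32,1]]'; python3 go.py place,medium,-1
```

```text
clock: 23.6
tool_pos: [0.5577, -0.2048, 0.1727]
ee_rot: [[0.011, 0.867, 0.499], [1.0, -0.01, -0.004], [0.001, 0.499, -0.867]]
contact_force: [0.5, 0.4, -0.9]
grip_width: 0.0355
grasp_force: 30.0
place,medium,-1 [ 608. -206.   85.] row [-0.001 -0.001 -0.001] [ -0.5   0.2 100.9]
```

```bash
python3 -m pendant '[[0,0,0,0,0,30,1],[0,0,0,0,0,60,1],[0,0,0,0,0,80,1],[0,0,0,0,0,90,1],[0,0,0,0,0,94,1],[0,0,0,0,0,97,1],[0,0,0,0,0,99,1],[0,0,0,0,0,100,1],[0,0,0,0,0,101,1],[0,0,0,0,0,101,1],[0,0,0,0,0,101,1]]'; python3 -m pendant '[[0,0,0,0,0,0.5,1],[0,0,0,0,0,1,1],[0,0,0,0,0,1,1],[0,0,0,0,0,1,1]]'; python3 go.py place,medium,-1
```

```text
clock: 24.7
tool_pos: [0.6079, -0.2057, 0.0864]
ee_rot: [[0.01, 0.866, 0.5], [1.0, -0.009, -0.005], [0.0, 0.5, -0.866]]
contact_force: [-6.7, 1.0, 4.9]
grip_width: 0.0359
grasp_force: 30.0
clock: 25.1
tool_pos: [0.608, -0.2057, 0.0864]
ee_rot: [[0.01, 0.866, 0.5], [1.0, -0.008, -0.005], [0.0, 0.5, -0.866]]
contact_force: [-20.4, 2.2, 17.1]
grip_width: 0.0354
grasp_force: 30.0
place,medium,-1 [ 608. -206.   85.] row [-0.    -0.001  0.001] [-0.1 -0.3  1. ]
```

```bash
python3 -m pendant '[[0,0,0,0,0,-1,1],[0,0,0,0,0,-1,1],[0,0,0,0,0,-1,0.1],[0,0,0,0,0,-1,-0.27],[0,0,0,0,0,-1,-0.27],[0,0,0,0,0,-1,-0.27],[0,0,0,0,0,-1,-0.27],[0,0,0,0,0,-1,-0.27],[0,0,0,0,0,-8,-0.27],[0,0,0,0,0,-20,-0.27],[0,0,0,0,0,-40,-0.27],[0,0,0,0,0,-90,-0.27],[0,0,0,0,0,-140,-0.27],[0,0,0,0,0,-140,-0.27],[0,0,0,0,0,-140,-0.27]]'; python3 shot.py J; python3 - <<'E'
# bright fin tips of each seated bar, cast onto the tip plane of its slot (wrist pics F,H,J)
import pickle
from h import *
from go import ST
for n,f,L in (("short","F",70),("long","H",120),("medium","J",95)):
    c=pickle.load(open(f"pics/{f}.pkl","rb")); hsv=cv2.cvtColor(c["color"],cv2.COLOR_RGB2HSV)
    x,y,a=ST[n]; a=np.radians(a); k=np.cos(np.pi/6)
    ex=np.array([np.cos(a)*k,np.sin(a)*k,.5]); ey=np.array([-np.sin(a),np.cos(a),0]); nz=np.cross(ex,ey); o=np.array([x,y,55])/1000+.036*nz
    m=((hsv[...,1]<40)&(hsv[...,2]>238)).astype(np.uint8); v,u=np.nonzero(m[:320]); Q=[]
    for i,j in zip(u,v):
        e,d=ray(c,i,j); w=e+d*((o-e)@nz)/(d@nz)-o; t=(w@ex*1000,w@ey*1000)
        if abs(t[0])<21 and abs(t[1])<L/2+15: Q.append(t)
    Q=np.float32(Q); print(n,len(Q),"across",Q[:,0].min().round(1),Q[:,0].max().round(1),"along",np.percentile(Q[:,1],[.5,99.5]).round(1),"rect",cv2.minAreaRect(Q))
E
```

```text
clock: 26.6
tool_pos: [0.5383, -0.2051, 0.2075]
ee_rot: [[0.011, 0.865, 0.501], [1.0, -0.009, -0.007], [-0.001, 0.501, -0.865]]
contact_force: [0.5, 0.3, -0.5]
grip_width: 0.0561
grasp_force: 0.0
short 481 across -18.0 17.6 along [-34.9  40.1] rect ((-0.2035503387451172, 2.6246337890625), (75.05530548095703, 35.605690002441406), 89.96194458007812)
long 1132 across -17.6 18.2 along [-59.   60.2] rect ((0.32633018493652344, 0.9451446533203125), (35.80477523803711, 119.9194107055664), 0.0032626627944409847)
medium 336 across -17.1 18.2 along [-46.9  48.5] rect ((0.4762706756591797, 1.0091629028320312), (35.16300964355469, 95.90823364257812), 0.17809142172336578)
```

All three bars sit centred in their slots to within about 1 mm and parallel, and the gripper is clear. Handing in.

```bash
python3 -c "
from workcell import hand_in
print(hand_in())"
```

```text
the job is handed in; nothing more can be done
None
```

All three heat sinks are seated fins outwards in the slots of their own stands and released, checked in the wrist pictures at about 1 mm off centre (the short one up to 3 mm along its slot); handed in at about 27 s, with no verdict returned.

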